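Hang the tool caddy on the bench cleat

ROBOT

A 7-joint arm with a two-finger parallel gripper is mounted at the origin on a cart in front of the work surface, level with it; the furniture and walls round the work are solid. World frame = base frame: x ahead of the robot, y to its left, z up, the work surface at z = 0. Lengths are in m, angles in rad, forces in N, time in s.
With the tool pointing down it reaches from about 0.4 to 0.85 m from the base axis. Payload 4.5 kg.
Tool frame: the origin (TCP) lies midway between the tips of the shut fingers; the grasp point (between the pads) lies 19 mm behind it; z points along the fingers, y is the direction in which the jaws open and shut (so a half turn about z gives the same grasp; the last joint's range is limited). The gripper opens to 88 mm and grips with 3 to 60 N. Pads are 18 mm wide; open, the fingers measure 123 mm over their backs; the gripper's body (75 mm by 187 mm) begins 45 mm behind the grasp point.
Start: joints at [1.143, 0.689, -0.195, 1.565, 0.157, 0.902, -0.215], TCP at [0.279, -0.56, 0.239] pointing down, gripper open.
Joint ranges: [-3.01, 3.01], [-0.46, 2.08], [-1.47, 1.51], [0.13, 2.56], [-1, 4.14], [0.04, 2.09], [-2.66, 2.66]. Speed limits (rad/s): [2.57, 2.57, 3.14, 3.14, 3.14, 3.14, 3.14].

INTERFACE

Orientations are given as a unit quaternion [x, y, z, w].
In Python, from plant import r gives the robot as it stands. The module is installed in compiled form; this text tells all that it offers.
- The arm moves only by the shell command python3 -m jog 'ROWS' [FORCE]. ROWS is JSON, a list of rows, each an object with "translation": the shift along the tool's x, y, z in units of 40 mm (1.0 is 40 mm), a list of three; "twist": the turn about the tool's z in units of 6 degrees (1.0 is 6 degrees); "claw": the opening in per cent of the stroke, from 0 (shut) to 100 (fully open). A call has 1 to 20 rows; each row shifts and turns the commanded pose from where the row before left it, along the tool's axes as they then stand; what a row does not reach is not made up. A row lasts 1/12 s, in which the tool goes at most 41.7 mm and 7.16 degrees, less where a joint would pass 70% of its speed; a pose out of reach is approached as far as the arm can. A call is refused whole if a number of a shift passes 1 or a number of a turn 1, either way. A call with a gripper value outside its range is refused whole. The fingers move at their own pace and stop on an object; FORCE is the grip in N (left out, the last holds). Time passes only in rows, so rows that do not move let the fingers close. It gives the time, the measured TCP pose, the force and the opening at its end, in the units of the state.
- r.get_state(): the state, without advancing time (a new reading comes with each control period).
- r.snapshot(name): name is "scene" or "top"; returns a dict with "img" (420x560x3 uint8, red, green, blue), "fx", "fy", "cx", "cy" (pixels), "origin" and "rotation" of the camera in the world. Camera axes: x right, y up, looking along -z (the intrinsics and any distortion apply to the point x, -y, -z); pixel columns grow to the right and rows downward; lengths in m; the calibration is good to about 2 mm. A picture is of the moment at which its call begins. There is no depth.
- r.finish_job(): hands the job in, once; it reports no verdict.
Trained networks look in the newest picture that a camera, given by its name, has taken for a name from the list of things; names that differ only in an ending like _2 or _b are one class to them, and where a whole thing is asked for, a point or a joint stands for the part that bears it (a point fixed in the world has none). Each returns a list of dicts, best first, with "confidence" (0 to 1); they miss things now and then, are a little off and sometimes report something else, mostly with a low value. They report only what shows in the picture. A call takes as long as a camera call. They do not tell look-alikes from the thing itself.
- r.spot_in(label, camera): "rect" ([left, top, right, bottom] in pixels, round what is visible of it).
- r.spot_point(label, camera): "location" ([row, column] in pixels: a listed point, or the origin of a listed thing).
The state is a dict: "clock": time; "q": joint angles; "qd": joint speeds; "joint_torque": joint torques, N m; "tool_pos": TCP position; "eef_rot": TCP orientation; "contact_force": force on the tool from outside, world axes, zero at the start; "moment": the same for the moment, N m; "opening": opening from 0.0 (shut) to 1.0 (fully open).
Only numpy, scipy, OpenCV 4.12 (cv2) and the standard library are available. Lean on these libraries where they do the work, as an engineer would, in place of code of your own. Each camera call takes 0.05 s, during which the arm holds its last target. There are 200 camera calls.

TASK

Hang the blue tool caddy on the cleat of the bench stand: lean its top back towards the panel so that the angled rear strip goes over the cleat, lower the strip right down behind the cleat, and let the bottom swing in until the caddy is locked on and hangs upright with its back against the panel. Leave it hanging there, wholly on the cleat, and do not disturb the steel collet, the vee block or the parts tin.

Things in the scene. Friction and masses are not known exactly. Their poses are not given: they have to be found in the camera images.
- caddy: Blue sheet-metal tool caddy, empty, about 0.4 kg, standing on the bench. Origin: centre of the tray's underside; z up, +x towards its back, y along its width. Tray 80 (x) x 120 (y) x 55 mm high, 4 mm walls; back plate (rear face at x = +40 mm) up to z = 125 mm. When hung, this origin is 60 mm in front of the panel, 68 mm above the bench.
- grip (a point): Centre of the caddy's wooden handle bar, caddy frame (10, 0, 160) mm, axes as the caddy's. The bar runs along y between two side posts (y = +-58 mm): 14 mm thick in x, 112 mm long, 22 mm high, z 149 to 171 mm. Grasp it from above, fingers closing along x; the centre of mass lies about 13 mm behind it (+x).
- strip_edge (a point): Lower rear edge of the caddy's aluminium angled strip, at mid-width: caddy frame (60, 0, 84) mm, axes as the caddy's. The strip runs along the top of the back plate, 120 mm wide, x 40 to 60, top at z = 125 mm; its underside slants from z = 113 mm at the plate down to this edge.
- heel (a point): Middle of the rear face of the caddy's black heel bar, caddy frame (60, 0, 14) mm. The bar, 120 mm wide, x 40 to 60, z 4 to 24 mm, is as deep as the strip, so an upright caddy cannot pass over the cleat. When hung it touches the panel below the cleat, 8 mm under it.
- cleat_stand: Fixed plywood panel on a steel base plate, with an aluminium cleat across its front. Origin: on the bench below the middle of the panel's front face; z up, y along the cleat, +x into the panel (the cleat side faces -x, to the robot). Panel 18 mm thick, 260 mm wide, top at z = 190 mm. Base plate 12 mm high, x -45 to 115 mm.
- cleat_seat (a point): Bottom of the V groove between cleat and panel, at mid-length: stand frame (0, 0, 152) mm, axes as the stand's. The hung caddy's strip_edge lies in this groove line (at this point if centred). Cleat and panel are slippery.
- cleat_top (a point): Outer top edge of the cleat, at mid-length: stand frame (-18, 0, 176) mm. Cleat 220 mm long, x -18 to 0, underside z = 100 mm; its top slopes from here down to cleat_seat. To pass over, lean the caddy, top towards the panel and front raised, at least 15 degrees (20 to 25 is easy), lower strip_edge to the groove's bottom, then swing it upright about that edge.
- collet: Steel spring collet, 30 mm flange diameter, 28 mm high, standing on its nose, origin under its centre. To be left alone.
- vee_block: Ground steel vee block 55 x 48 x 40 mm, origin under its centre. To be left alone.
- parts_tin: Round open steel tin of small stones, 64 mm diameter, 30 mm high, origin under its centre. To be left alone.
There are look-alikes about, which are no part of the job. What is meant by the caddy is not red, and is the larger of those in its own colour.

How it is judged:
By the outcome, as a careful person would: the job done as asked, in the order asked, and still so for the second after the job is handed in, with the robot touching nothing.
It also fails if it takes over 38 s, if anything falls off the work surface, if the arm or the gripper's body presses on something with over 40 N, if the wrist force passes 120 N, or if a joint passes its speed limit or range.

## Working session

There is one attempt and no reset: what is moved stays moved. The work goes in short steps, Python scripts to look and compute and a shell command to move; the robot and the scene stay as the last step left them, time stands still between calls to the robot, and variables do not carry over. Pictures are saved under pics/ and viewed, about 8 in all and at most 12, crops included, and the job is handed in when it is done.

```bash
mkdir -p pics; cat > h.py <<'E'
from plant import r
import cv2, numpy as np
from scipy.spatial.transform import Rotation as R
def snap(cam,name=None):
    s=r.snapshot(cam)
    if name: cv2.imwrite('pics/'+name,s['img'][:,:,::-1])
    return s
def ray(s,row,col):
    d=np.array([(col-s['cx'])/s['fx'],-(row-s['cy'])/s['fy'],-1.0])
    return np.array(s['origin']),np.array(s['rotation'])@d
def atz(s,row,col,z):
    o,d=ray(s,row,col); return o+d*(z-o[2])/d[2]
def proj(s,p):
    c=np.array(s['rotation']).T@(np.array(p)-np.array(s['origin']))
    return (s['cy']-s['fy']*c[1]/-c[2], s['cx']+s['fx']*c[0]/-c[2])
E
python3 - <<'E'
from h import *
S={c:snap(c,c+'0.png') for c in('scene','top')}
for c,s in S.items():
    print(c,{k:np.round(s[k],3).tolist() for k in s if k!='img'})
    for l in('caddy','cleat_stand','collet','vee_block','parts_tin'):
        print(l,[(np.round(d['rect']).tolist(),round(d['confidence'],2)) for d in r.spot_in(l,c)])
    for l in('caddy','grip','strip_edge','heel','cleat_seat','cleat_top'):
        print(l,[(np.round(d['location'],1).tolist(),round(d['confidence'],2)) for d in r.spot_point(l,c)])
cv2.imwrite('pics/both.png',cv2.resize(np.hstack([S['scene']['img'],S['top']['img']])[:,:,::-1],(800,300),interpolation=cv2.INTER_AREA))
st=r.get_state();print(st['clock'],st['tool_pos'],st['eef_rot'],st['opening']); print(R.from_quat(st['eef_rot']).as_matrix().round(3))
E
```

```text
scene {'fx': 394.422, 'fy': 394.422, 'cx': 273.007, 'cy': 210.783, 'origin': [-0.034, 0.648, 0.712], 'rotation': [-0.164, 0.444, 0.83, -0.295]}
caddy [([362.0, 194.0, 391.0, 244.0], 0.86), ([347.0, 159.0, 370.0, 208.0], 0.73)]
cleat_stand [([145.0, 184.0, 258.0, 296.0], 0.91)]
collet [([194.0, 326.0, 204.0, 341.0], 0.74)]
vee_block [([269.0, 267.0, 296.0, 298.0], 0.88)]
parts_tin [([261.0, 186.0, 283.0, 201.0], 0.81)]
caddy [([197.8, 357.3], 0.92), ([231.2, 377.0], 0.71), ([220.4, 324.1], 0.6)]
grip [([162.5, 360.8], 0.9), ([202.4, 377.1], 0.84), ([177.1, 325.8], 0.69), ([337.2, 200.4], 0.61)]
strip_edge [([185.0, 343.0], 0.89), ([224.5, 389.8], 0.77), ([198.0, 305.8], 0.66)]
heel [([237.6, 383.5], 0.91), ([194.0, 341.5], 0.89), ([217.0, 306.8], 0.86), ([195.9, 272.4], 0.27)]
cleat_seat [([218.2, 207.4], 0.7)]
cleat_top [([213.0, 209.9], 0.75)]
top {'fx': 415.824, 'fy': 415.824, 'cx': 287.475, 'cy': 205.824, 'origin': [0.441, -0.02, 1.187], 'rotation': [-0.031, 0.035, 0.713, -0.7]}
caddy [([404.0, 206.0, 454.0, 246.0], 0.78), ([331.0, 195.0, 392.0, 251.0], 0.64), ([362.0, 266.0, 403.
[... 173 characters left out ...]
146.0, 278.0, 203.0], 0.16)]
parts_tin [([346.0, 133.0, 373.0, 160.0], 0.74), ([331.0, 193.0, 396.0, 250.0], 0.42)]
caddy [([274.5, 374.1], 0.82), ([228.6, 425.8], 0.62), ([225.2, 358.7], 0.6)]
grip [([223.7, 440.2], 0.67), ([221.6, 367.8], 0.65), ([281.7, 380.6], 0.58)]
strip_edge [([214.7, 420.5], 0.81), ([202.6, 354.7], 0.77), ([293.1, 381.6], 0.73)]
heel [([215.5, 414.9], 0.95), ([283.8, 377.8], 0.81), ([206.4, 347.6], 0.72)]
cleat_seat [([180.9, 222.7], 0.82)]
cleat_top [([186.7, 221.3], 0.83)]
1.2 [ 0.27850269 -0.55954353  0.23873733] [9.73461211e-01 2.28852070e-01 1.20211611e-05 3.02636824e-05] 0.9985853195843816
[[ 0.895  0.446  0.   ]
 [ 0.446 -0.895 -0.   ]
 [ 0.     0.    -1.   ]]
```

View pics/scene0.png

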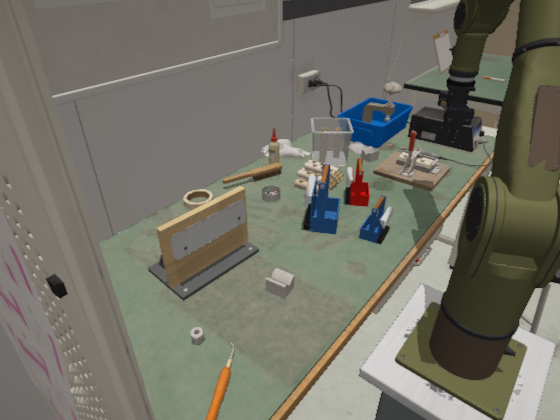

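View pics/top0.png

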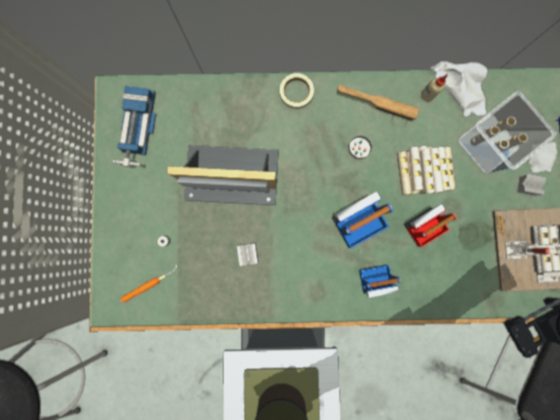

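```bash
cat >> h.py <<'E'
def rotm(s): return R.from_quat(s['rotation']).as_matrix()
def ray(s,row,col):
    d=np.array([(col-s['cx'])/s['fx'],-(row-s['cy'])/s['fy'],-1.0])
    return np.array(s['origin']),rotm(s)@d
def proj(s,p):
    c=rotm(s).T@(np.array(p)-np.array(s['origin']))
    return np.array([s['cy']+s['fy']*c[1]/c[2], s['cx']-s['fx']*c[0]/c[2]])
def tri(*obs):
    A=np.zeros((3,3));b=np.zeros(3);L=[]
    for s,rc in obs:
        o,d=ray(s,*rc);d=d/np.linalg.norm(d);P=np.eye(3)-np.outer(d,d);A+=P;b+=P@o;L.append((P,o))
    x=np.linalg.solve(A,b);return x,max(np.linalg.norm(P@(x-o)) for P,o in L)
E
python3 - <<'E'
from h import *
S=snap('scene');T=snap('top')
for n,a,b in[('grip',(177.1,325.8),(221.6,367.8)),('strip',(198,305.8),(202.6,354.7)),('heel',(217,306.8),(206.4,347.6)),('caddy',(220.4,324.1),(225.2,358.7)),('seat',(218.2,207.4),(180.9,222.7)),('ctop',(213,209.9),(186.7,221.3))]:
    x,e=tri((S,a),(T,b));print(n,x.round(4),round(e,4))
for z,n,p in[(.012,'baseplate corners',[(201,187),(204,277)]),(0,'tin,vee,collet',[(147,359),(254,248),(241,163)])]:
    print(n,[atz(T,*q,z).round(3).tolist() for q in p])
a=cv2.resize(T['img'][125:305,150:460],None,fx=2.5,fy=2.5,interpolation=cv2.INTER_CUBIC)
cv2.imwrite('pics/crop1.png',a[:,:,::-1])
E
```

```text
grip [ 0.493  -0.2245  0.1596] 0.0
strip [ 0.5489 -0.2082  0.0747] 0.0002
heel [ 0.5415 -0.2005  0.0114] 0.0039
caddy [ 0.4909 -0.2293  0.0046] 0.0002
seat [0.6026 0.135  0.161 ] 0.0021
ctop [0.5862 0.1364 0.1837] 0.0039
baseplate corners [[0.569, 0.257, 0.012], [0.555, 0.002, 0.012]]
tin,vee,collet [[0.719, -0.239, 0.0], [0.416, 0.087, 0.0], [0.457, 0.328, 0.0]]
```

View pics/crop1.png

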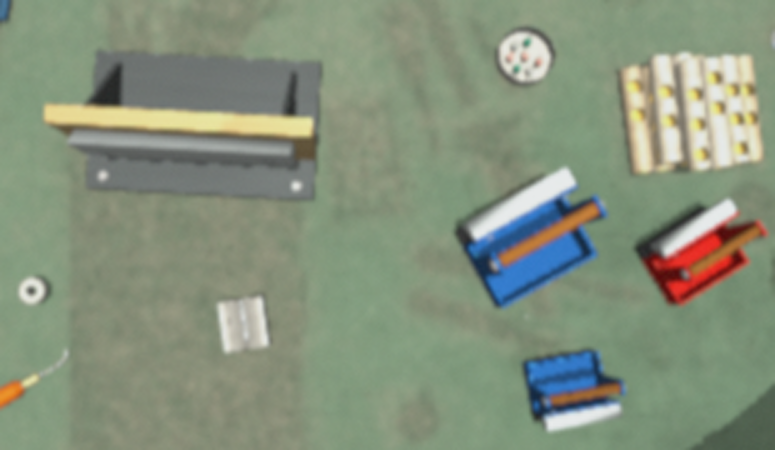

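The crop shows three caddies. The large blue one is at (530,235), or full top picture (362,219). A smaller blue one is at (575,390) and a red one at (700,250). The large blue one is meant: it isn't red and is the larger of the two blues. Next I get the yaws and positions from the edges.

```bash
python3 - <<'E'
from h import *
T=snap('top')
f=lambda u,v,z: atz(T,v/2.5+125-.3,u/2.5+150-.3,z)
T_=T
def line(n,a,b,z):
    p,q=f(*a,z),f(*b,z);d=p-q;print(n,p.round(4),q.round(4),'mid',((p+q)/2).round(4),'len',np.linalg.norm(d).round(4),'yaw deg',np.degrees(np.arctan2(-d[0],d[1])).round(1))
def atz(s,row,col,z):
    o,d=ray(s,row,col); return o+d*(z-o[2])/d[2]
line('bar ends(post outer)',(492,265),(604,210),.168)
line('strip rear top',(460,225),(567,168),.125)
line('strip front top',(472,238),(577,184),.125)
line('panel front top',(44,123),(313,135),.190)
line('panel back top',(47,104),(313,118),.190)
line('cleat outer',(70,146),(292,158),.176)
line('base front',(87,187),(313,199),.012)
st=r.get_state();print(st['clock'])
E
```

```text
bar ends(post outer) [ 0.4712 -0.1698  0.168 ] [ 0.5232 -0.2819  0.168 ] mid [ 0.4972 -0.2259  0.168 ] len 0.1236 yaw deg 24.9
strip rear top [ 0.514  -0.1447  0.125 ] [ 0.5708 -0.2567  0.125 ] mid [ 0.5424 -0.2007  0.125 ] len 0.1256 yaw deg 26.9
strip front top [ 0.5005 -0.1566  0.125 ] [ 0.5541 -0.2663  0.125 ] mid [ 0.5273 -0.2114  0.125 ] len 0.1221 yaw deg 26.0
panel front top [0.616  0.2632 0.19  ] [0.5996 0.0029 0.19  ] mid [0.6078 0.1331 0.19  ] len 0.2608 yaw deg -3.6
panel back top [0.6346 0.2605 0.19  ] [0.6162 0.0026 0.19  ] mid [0.6254 0.1316 0.19  ] len 0.2585 yaw deg -4.1
cleat outer [0.5952 0.2416 0.176 ] [0.5794 0.0242 0.176 ] mid [0.5873 0.1329 0.176 ] len 0.218 yaw deg -4.2
base front [0.573  0.2644 0.012 ] [0.5545 0.0081 0.012 ] mid [0.5638 0.1363 0.012 ] len 0.257 yaw deg -4.1
1.35
```

```bash
T='{"translation":[0.715,-0.423,0],"twist":0,"claw":100}'; python3 -m jog '[{"translation":[0.715,-0.423,0],"twist":0,"claw":100},{"translation":[0.715,-0.423,0],"twist":0,"claw":100},{"translation":[0.715,-0.423,0],"twist":0,"claw":100},{"translation":[0.715,-0.423,0],"twist":0,"claw":100},{"translation":[0.715,-0.423,0],"twist":0,"claw":100},{"translation":[0.715,-0.423,0],"twist":0,"claw":100},{"translation":[0.715,-0.423,0],"twist":0,"claw":100},{"translation":[0.715,-0.423,0],"twist":0,"claw":100},{"translation":[0.715,-0.423,0],"twist":0,"claw":100},{"translation":[0.715,-0.423,0],"twist":0,"claw":100},{"translation":[0.715,-0.423,0],"twist":0,"claw":100},{"translation":[0.715,-0.423,0],"twist":0,"claw":100},{"translation":[0,0,0],"twist":-1,"claw":100},{"translation":[0,0,0],"twist":-1,"claw":100},{"translation":[0,0,0],"twist":-1,"claw":100},{"translation":[0,0,0],"twist":-1,"claw":100},{"translation":[0,0,0],"twist":-1,"claw":100},{"translation":[0,0,0],"twist":-1,"claw":100},{"translation":[0,0,0],"twist":-1,"claw":100}]'
python3 -m jog '[{"translation":[0,0,0],"twist":-1,"claw":100},{"translation":[0,0,0],"twist":-1,"claw":100},{"translation":[0,0,0],"twist":-1,"claw":100},{"translation":[0,0,0],"twist":-1,"claw":100},{"translation":[0,0,0],"twist":-1,"claw":100},{"translation":[0,0,0],"twist":-1,"claw":100},{"translation":[0,0,0],"twist":-1,"claw":100},{"translation":[0,0,0],"twist":-0.8,"claw":100},{"translation":[0,0,0],"twist":0,"claw":100},{"translation":[0,0,0],"twist":0,"claw":100}]'
python3 - <<'E'
from h import *
st=r.get_state();print(R.from_quat(st['eef_rot']).as_matrix().round(3))
S=snap('scene')
for l in('grip','heel','strip_edge'): print(l,[(np.round(d['location'],1).tolist(),round(d['confidence'],2)) for d in r.spot_point(l,'scene')])
cv2.imwrite('pics/c2.png',cv2.resize(S['img'][60:260,250:450],None,fx=3,fy=3,interpolation=cv2.INTER_CUBIC)[:,:,::-1])
print(proj(S,[.495,-.225,.16]))
E
```

```text
clock: 2.93
tool_pos: [0.4954, -0.2249, 0.2389]
eef_rot: [0.825, 0.565, 0.0, 0.0]
contact_force: [-0.4, 0.6, -0.4]
opening: 0.998
clock: 3.77
tool_pos: [0.4953, -0.225, 0.2387]
eef_rot: [0.537, 0.844, 0.0, 0.0]
contact_force: [-0.1, 0.7, -0.8]
opening: 1.002
[[-0.424  0.906  0.   ]
 [ 0.906  0.424  0.   ]
 [ 0.     0.    -1.   ]]
grip [([165.4, 358.9], 0.92), ([174.0, 325.3], 0.78)]
heel [([217.3, 308.2], 0.78), ([193.8, 342.3], 0.7), ([237.2, 384.4], 0.56)]
strip_edge [([223.2, 388.2], 0.93), ([194.3, 307.3], 0.91), ([183.9, 345.8], 0.73)]
[176.69829764 325.32430862]
```

View pics/c2.png

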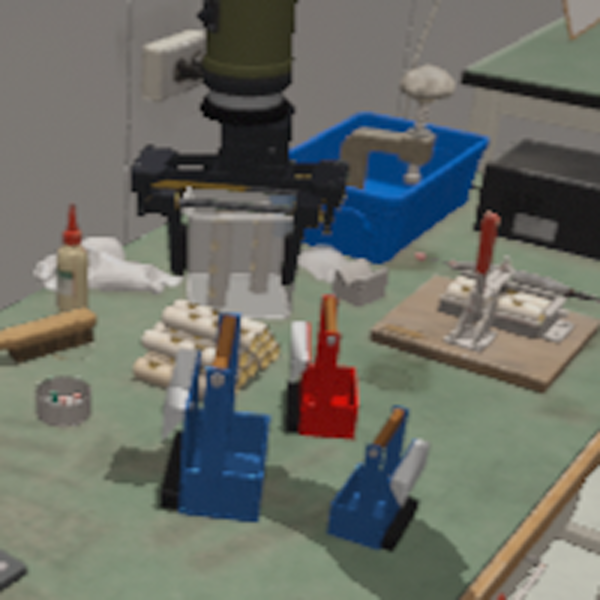

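```bash
python3 -m jog '[{"translation":[0,0,0.42],"twist":0,"claw":100},{"translation":[0,0,0.42],"twist":0,"claw":100},{"translation":[0,0,0.42],"twist":0,"claw":100},{"translation":[0,0,0.42],"twist":0,"claw":100},{"translation":[0,0,0.42],"twist":0,"claw":100},{"translation":[0,0,0],"twist":0,"claw":40},{"translation":[0,0,0],"twist":0,"claw":30},{"translation":[0,0,0],"twist":0,"claw":20},{"translation":[0,0,0],"twist":0,"claw":10},{"translation":[0,0,0],"twist":0,"claw":5},{"translation":[0,0,0],"twist":0,"claw":0},{"translation":[0,0,0],"twist":0,"claw":0},{"translation":[0,0,0],"twist":0,"claw":0},{"translation":[0,0,0],"twist":0,"claw":0}]' 12
```

```text
clock: 5.13
tool_pos: [0.4953, -0.2249, 0.1549]
eef_rot: [0.535, 0.845, -0.0, 0.0]
contact_force: [0.4, -0.1, 0.1]
opening: 0.344
```

```bash
python3 -m jog '[{"translation":[0,0,0],"twist":0,"claw":0},{"translation":[0,0,0],"twist":0,"claw":0},{"translation":[0,0,0],"twist":0,"claw":0},{"translation":[0,0,0],"twist":0,"claw":0},{"translation":[0,0,0],"twist":0,"claw":0}]' 12; python3 -m jog '[{"translation":[0,0,-0.2],"twist":0,"claw":0},{"translation":[0,0,-0.4],"twist":0,"claw":0},{"translation":[0,0,-0.4],"twist":0,"claw":0},{"translation":[0,0,0],"twist":0,"claw":0},{"translation":[0,0,0],"twist":0,"claw":0}]'
```

```text
clock: 5.55
tool_pos: [0.4951, -0.2246, 0.1546]
eef_rot: [0.535, 0.845, 0.0, -0.0]
contact_force: [0.4, 1.7, -0.7]
opening: 0.158
clock: 5.97
tool_pos: [0.4951, -0.2252, 0.195]
eef_rot: [0.536, 0.844, -0.0, 0.0]
contact_force: [-0.3, -0.4, -5.1]
opening: 0.162
```

```bash
python3 -m jog '[{"translation":[0,0,-0.3],"twist":0.3,"claw":0},{"translation":[0,0,-0.4],"twist":0.7,"claw":0},{"translation":[0,0,-0.4],"twist":0.9,"claw":0},{"translation":[0,0,-0.4],"twist":0.9,"claw":0},{"translation":[0,0,-0.2],"twist":0.9,"claw":0},{"translation":[0,0,0],"twist":0.7,"claw":0},{"translation":[0,0,0],"twist":0.4,"claw":0},{"translation":[0,0,0],"twist":0,"claw":0}]'; python3 -m jog '[{"translation":[0.25,0.01,0],"twist":0,"claw":0},{"translation":[0.5,0.01,0],"twist":0,"claw":0},{"translation":[0.6,0.01,0],"twist":0,"claw":0},{"translation":[0.6,0.01,0],"twist":0,"claw":0},{"translation":[0.6,0.01,0],"twist":0,"claw":0},{"translation":[0.6,0.01,0],"twist":0,"claw":0},{"translation":[0.6,0.01,0],"twist":0,"claw":0},{"translation":[0.6,0.01,0],"twist":0,"claw":0},{"translation":[0.6,0.01,0],"twist":0,"claw":0},{"translation":[0.6,0.01,0],"twist":0,"claw":0},{"translation":[0.6,0.01,0],"twist":0,"claw":0},{"translation":[0.6,0.01,0],"twist":0,"claw":0},{"translation":[0.6,0.01,0],"twist":0,"claw":0},{"translation":[0.6,0.01,0],"twist":0,"claw":0},{"translation":[0.6,0.01,0],"twist":0,"claw":0},{"translation":[0.4,0.01,0],"twist":0,"claw":0},{"translation":[0.175,0.03,0],"twist":0,"claw":0},{"translation":[0,0,0],"twist":0,"claw":0},{"translation":[0,0,0],"twist":0,"claw":0}]'
python3 - <<'E'
from h import *
S=snap('scene')
for l in('grip','heel','strip_edge','caddy'): print(l,[(np.round(d['location'],1).tolist(),round(d['confidence'],2)) for d in r.spot_point(l,'scene')])
cv2.imwrite('pics/c3.png',cv2.resize(S['img'][120:320,110:350],None,fx=3,fy=3,interpolation=cv2.INTER_CUBIC)[:,:,::-1])
st=r.get_state();print(st['moment'],R.from_quat(st['eef_rot']).as_matrix().round(3)[:,1])
E
```

```text
clock: 6.63
tool_pos: [0.4946, -0.2246, 0.2626]
eef_rot: [0.729, 0.684, -0.001, -0.001]
contact_force: [-0.9, -0.1, -5.6]
opening: 0.158
clock: 8.22
tool_pos: [0.5249, 0.1382, 0.2623]
eef_rot: [0.729, 0.685, -0.001, 0.0]
contact_force: [-0.6, 0.0, -4.2]
opening: 0.161
grip [([165.1, 360.7], 0.9), ([286.9, 278.1], 0.38)]
heel [([192.2, 342.2], 0.98), ([234.4, 383.4], 0.96), ([234.9, 220.5], 0.7)]
strip_edge [([211.7, 215.1], 0.98), ([224.9, 388.4], 0.85), ([182.6, 346.3], 0.76)]
caddy [([229.3, 374.3], 0.71), ([247.0, 231.7], 0.65), ([197.6, 355.3], 0.59), ([189.4, 226.4], 0.17)]
[-0.03031159  0.00411083  0.0262641 ] [ 0.998 -0.064 -0.   ]
```

View pics/c3.png

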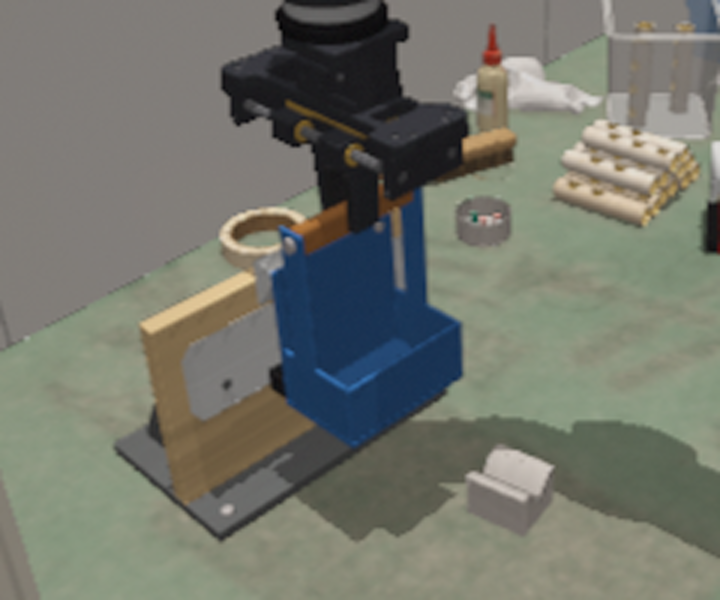

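```bash
python3 -m jog '[{"translation":[0,0.125,0],"twist":0,"claw":0},{"translation":[0,0.125,0],"twist":0,"claw":0},{"translation":[0,0.125,0],"twist":0,"claw":0},{"translation":[0,0.125,0],"twist":0,"claw":0},{"translation":[0,0.125,0],"twist":0,"claw":0}]' 8;python3 -m jog '[{"translation":[0,0.125,0],"twist":0,"claw":0},{"translation":[0,0.125,0],"twist":0,"claw":0}]' 
python3 - <<'E'
from h import *
print(r.get_state()['moment'])
S=snap('scene')
for l in('heel','strip_edge','caddy'): print(l,[(np.round(d['location'],1).tolist(),round(d['confidence'],2)) for d in r.spot_point(l,'scene') if d['location'][1]<300])
cv2.imwrite('pics/c4.png',cv2.resize(S['img'][120:300,110:350],None,fx=3,fy=3,interpolation=cv2.INTER_CUBIC)[:,:,::-1])
E
```

```text
clock: 8.88
tool_pos: [0.5506, 0.1373, 0.2625]
eef_rot: [0.729, 0.685, -0.0, -0.0]
contact_force: [-1.1, -0.1, -3.3]
opening: 0.168
clock: 9.05
tool_pos: [0.5605, 0.1367, 0.2625]
eef_rot: [0.729, 0.685, -0.0, -0.0]
contact_force: [-1.3, 0.6, -4.2]
opening: 0.177
[-0.01536006  0.4001227   0.01386731]
heel [([235.7, 215.9], 0.96)]
strip_edge [([211.2, 208.3], 0.81)]
caddy [([246.8, 229.8], 0.72)]
```

```bash
python3 -m jog '[{"translation":[0,0.125,0],"twist":0,"claw":0},{"translation":[0,0.125,0],"twist":0,"claw":0},{"translation":[0,0.125,0],"twist":0,"claw":0}]'; python3 -m jog '[{"translation":[0,0.125,0],"twist":0,"claw":0},{"translation":[0,0.125,0],"twist":0,"claw":0},{"translation":[0,0.125,0],"twist":0,"claw":0},{"translation":[0,0,0],"twist":0,"claw":0}]' 
python3 - <<'E'
from h import *
print(r.get_state()['moment'])
S=snap('scene')
for l in('heel','strip_edge','caddy'): print(l,[(np.round(d['location'],1).tolist(),round(d['confidence'],2)) for d in r.spot_point(l,'scene') if d['location'][1]<300])
cv2.imwrite('pics/c5.png',cv2.resize(S['img'][120:300,110:350],None,fx=3,fy=3,interpolation=cv2.INTER_CUBIC)[:,:,::-1])
E
```

```text
clock: 9.5
tool_pos: [0.5757, 0.1359, 0.2628]
eef_rot: [0.729, 0.685, -0.0, 0.0]
contact_force: [-2.2, -0.5, -3.4]
opening: 0.193
clock: 9.83
tool_pos: [0.591, 0.1352, 0.2629]
eef_rot: [0.729, 0.685, 0.0, -0.0]
contact_force: [-4.6, 0.1, -1.1]
opening: 0.211
[ 0.07470358  0.97323217 -0.01771898]
heel [([237.3, 222.9], 0.97)]
strip_edge [([214.7, 208.5], 0.73)]
caddy [([245.8, 237.2], 0.86)]
```

View pics/c5.png

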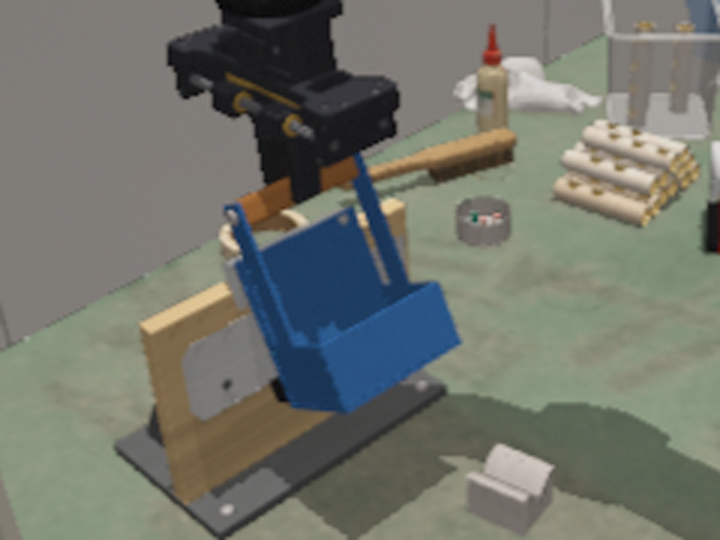

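```bash
python3 -m jog '[{"translation":[0,-0.06,0],"twist":0,"claw":0},{"translation":[0,0,0.1],"twist":0,"claw":0},{"translation":[0,0,0.1],"twist":0,"claw":0},{"translation":[0,0,0.1],"twist":0,"claw":0}]'; python3 -m jog '[{"translation":[0,0,0.1],"twist":0,"claw":0},{"translation":[0,0,0.1],"twist":0,"claw":0}]' 
python3 - <<'E'
from h import *
print(r.get_state()['moment'])
S=snap('scene')
for l in('heel','strip_edge','caddy'): print(l,[(np.round(d['location'],1).tolist(),round(d['confidence'],2)) for d in r.spot_point(l,'scene') if d['location'][1]<300])
E
```

```text
clock: 10.37
tool_pos: [0.5853, 0.1362, 0.2526]
eef_rot: [0.728, 0.685, -0.001, -0.001]
contact_force: [-16.1, -1.1, 22.0]
opening: 0.262
clock: 10.53
tool_pos: [0.5839, 0.1366, 0.2442]
eef_rot: [0.728, 0.686, -0.002, -0.002]
contact_force: [-16.0, 1.9, 13.7]
opening: 0.457
[ 0.16425575  3.67405705 -0.01611608]
heel [([242.4, 219.4], 0.82)]
strip_edge [([219.0, 209.9], 0.69)]
caddy [([251.3, 231.4], 0.66), ([217.0, 211.4], 0.55)]
```

```bash
python3 - <<'E'
from h import *
S=snap('scene');T=snap('top')
a=cv2.resize(S['img'][130:290,120:320],None,fx=3,fy=3,interpolation=cv2.INTER_CUBIC)
cv2.imwrite('pics/c6.png',a[:,:,::-1])
E
```

```text
(no output)
```

View pics/c6.png

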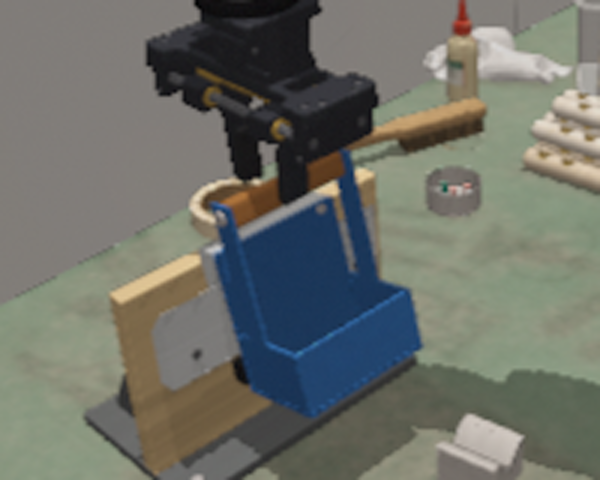

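```bash
cat >> h.py <<'E'
from scipy.optimize import least_squares
P={'heel':(.06,0,.014),'strip_edge':(.06,0,.084),'caddy':(0,0,0),'grip':(.01,0,.16)}
XS=np.array([np.cos(np.radians(-4)),np.sin(np.radians(-4)),0]);O=np.array([.608,.133,0])
M=np.column_stack([XS,[-XS[1],XS[0],0],[0,0,1]])
def fit(obs):  # obs list of (snap,{label:(row,col)}) -> stand-frame strip_edge x,y,z, lean deg
    def w(v,k): 
        l=np.array(P[k])-P['strip_edge']
        return O+M@(v[:3]+R.from_euler('y',v[3]).apply(l))
    f=lambda v:np.concatenate([proj(s,w(v,k))-rc for s,d in obs for k,rc in d.items()])
    q=least_squares(f,[0,0,.16,.3],x_scale=[.01,.01,.01,.1],loss='soft_l1')
    return (q.x[:3]*1000).round(1),np.degrees(q.x[3]).round(1),q.fun.round(1)
E
python3 - <<'E'
from h import *
S=snap('scene');T=snap('top')
print(fit([(S,{'heel':(237.3,222.9),'strip_edge':(214.7,208.5),'caddy':(245.8,237.2)})]))
print(fit([(S,{'heel':(242.4,219.4),'strip_edge':(219,209.9),'caddy':(251.3,231.4)})]))
tt={}
for l in('heel','strip_edge','caddy','grip'):
    print(l,[(np.round(d['location'],1).tolist(),round(d['confidence'],2)) for d in r.spot_point(l,'top') if d['location'][1]<300])
a=np.vstack([cv2.resize(T['img'][140:230,150:300],None,fx=3,fy=3,interpolation=cv2.INTER_CUBIC),cv2.resize(S['img'][155:250,165:265],(450,427),interpolation=cv2.INTER_CUBIC)[:325]])
cv2.imwrite('pics/c7.png',a[:,:,::-1]);print(r.get_state()['contact_force'],r.get_state()['clock'],r.get_state()['opening'])
E
```

```text
(array([-27. ,  11.1, 187.4]), np.float64(29.8), array([ 3.3, -1.6, -0.4,  1.2, -0.6,  0.1]))
(array([ 40.9, -36.3, 116.9]), np.float64(17.1), array([ 0. , -2.1,  0.3,  0.2, -0.3,  0.9]))
heel []
strip_edge []
caddy [([241.9, 165.2], 0.4)]
grip []
[-16.07576526   1.65015594  10.31445792] 11.1333 0.449791427429258
```

View pics/c7.png

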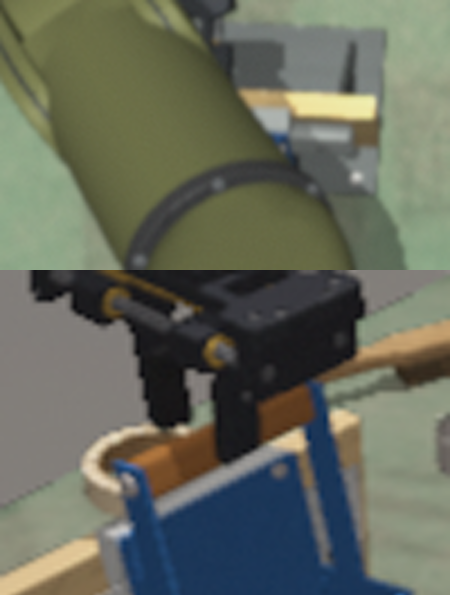

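```bash
cat >> h.py <<'E'
def fity(s,d,y):
    def f(v):
        return np.concatenate([proj(s,O+M@(np.array([v[0],y,v[1]])+R.from_euler('y',v[2]).apply(np.array(P[k])-P['strip_edge'])))-rc for k,rc in d.items()])
    q=least_squares(f,[0,.16,.3],x_scale=[.01,.01,.1]);return (q.x[:2]*1000).round(1),np.degrees(q.x[2]).round(1),q.fun.round(1)
def look():
    s=snap('scene');d={}
    for l in('heel','strip_edge','caddy'):
        c=[x for x in r.spot_point(l,'scene') if x['location'][1]<290 and x['confidence']>.4]
        if c:d[l]=tuple(c[0]['location'])
    for y in(-.003,.005): print('fit y',y,fity(s,d,y))
    t=r.get_state();print(t['clock'],np.round(t['contact_force'],1),np.round(t['moment'],2),t['opening'])
    return s
E
python3 - <<'E'
from h import *
S=snap('scene')
for y in(-.003,.005):
  print(fity(S,{'heel':(234.9,220.5),'strip_edge':(211.7,215.1),'caddy':(247,231.7)},y))
  print(fity(S,{'heel':(237.3,222.9),'strip_edge':(214.7,208.5),'caddy':(245.8,237.2)},y))
  print(fity(S,{'heel':(242.4,219.4),'strip_edge':(219,209.9),'caddy':(251.3,231.4)},y))
E
```

```text
(array([-28.1, 191.4]), np.float64(2.9), array([-0.3, -2.6, -1. , -0.7,  1.5,  2.8]))
(array([-10.3, 174.1]), np.float64(28.1), array([ 2.2, -1.7, -0.9,  1.9, -1.2, -0.2]))
(array([ -3.3, 157.9]), np.float64(19.3), array([ 0.7, -1.8, -0.8, -0.6,  0.2,  2.1]))
(array([-38.8, 201. ]), np.float64(2.7), array([-0.2, -2.7, -1.4, -0.8,  1.8,  3. ]))
(array([-20.5, 183.4]), np.float64(28.5), array([ 2.3, -1.7, -1.1,  1.6, -1.1,  0. ]))
(array([-13.7, 167.7]), np.float64(19.6), array([ 0.9, -1.8, -1.1, -0.9,  0.4,  2.4]))
```

```bash
python3 - <<'E'
from h import *
S=snap('scene');st=r.get_state();t=np.array(st['tool_pos']);m=R.from_quat(st['eef_rot']).as_matrix()
g=lambda p:((proj(S,p)[1]-165)*4.5,(proj(S,p)[0]-155)*4.5+270)
for n,o in[('tcp',0),('rear',.02),('rear outer',.035),('front',-.02),('front outer',-.035)]: print(n,np.round(g(t+m[:,1]*o)))
print('tilt',m[:,2].round(4))
# bar end tops measured: near post top (125,470)?, far (315,385): mid -> line; world at y offset
for y in(.058,-.058):
  for x,z in((-.0225,.255),(-.03,.255),(-.04,.25),(-.01,.255)): print(y,x,z,np.round(g(O+M@np.array([x,y+.0,z]))))
E
```

```text
tcp [203. 439.]
rear [178. 426.]
rear outer [160. 417.]
front [228. 452.]
front outer [247. 462.]
tilt [-9.1e-03 -4.0e-04 -1.0e+00]
0.058 -0.0225 0.255 [107. 459.]
0.058 -0.03 0.255 [117. 464.]
0.058 -0.04 0.25 [130. 480.]
0.058 -0.01 0.255 [ 92. 450.]
-0.058 -0.0225 0.255 [285. 375.]
-0.058 -0.03 0.255 [294. 380.]
-0.058 -0.04 0.25 [307. 394.]
-0.058 -0.01 0.255 [269. 368.]
```

```bash
python3 -m jog '[{"translation":[0,-0.1,0],"twist":0,"claw":0},{"translation":[0,-0.1,0],"twist":0,"claw":0},{"translation":[0,-0.1,0],"twist":0,"claw":0},{"translation":[0,-0.1,0],"twist":0,"claw":0},{"translation":[0,0,0],"twist":0,"claw":0},{"translation":[0,0,0],"twist":0,"claw":0}]' 4
python3 - <<'E'
from h import *
look()
E
```

```text
clock: 11.73
tool_pos: [0.5703, 0.137, 0.2428]
eef_rot: [0.728, 0.685, -0.001, -0.001]
contact_force: [-7.8, 1.1, 2.6]
opening: 0.195
fit y -0.003 (array([ -8.7, 163.4]), np.float64(13.0), array([ 0.6, -2.3,  0.5,  0.9, -1.1,  1.3]))
fit y 0.005 (array([-19.3, 173.3]), np.float64(13.1), array([ 0.7, -2.4,  0.2,  0.7, -0.8,  1.5]))
11.9333 [-7.7  0.7  3.8] [ 0.35  1.59 -0.04] 0.19316647593772782
```

```bash
python3 -m jog '[{"translation":[0,-0.05,0],"twist":0,"claw":0},{"translation":[0,-0.05,0.05],"twist":0,"claw":0},{"translation":[0,-0.05,0.05],"twist":0,"claw":0},{"translation":[0,-0.05,0.05],"twist":0,"claw":0},{"translation":[0,0,0],"twist":0,"claw":0}]' 8
python3 - <<'E'
from h import *
look()
E
```

```text
clock: 12.35
tool_pos: [0.5677, 0.1371, 0.2395]
eef_rot: [0.729, 0.685, 0.004, 0.003]
contact_force: [0.3, -0.2, 10.8]
opening: 0.187
fit y -0.003 (array([ -8.2, 159.4]), np.float64(10.0), array([-1. , -1. , -0.1, -1.3,  1.2,  2.1]))
fit y 0.005 (array([-18.9, 169.4]), np.float64(10.0), array([-0.9, -1.1, -0.5, -1.5,  1.5,  2.3]))
12.55 [-0.3  0.4 11. ] [-0.06  0.14 -0.02] 0.18504230656988876
```

```bash
python3 -m jog '[{"translation":[0,-0.1,0.02],"twist":0,"claw":0},{"translation":[0,-0.1,0.02],"twist":0,"claw":0},{"translation":[0,-0.1,0.02],"twist":0,"claw":0},{"translation":[0,0,0],"twist":0,"claw":0}]' 8
python3 - <<'E'
from h import *
s=look()
cv2.imwrite('pics/c8.png',cv2.resize(s['img'][130:290,120:320],None,fx=3,fy=3,interpolation=cv2.INTER_CUBIC)[:,:,::-1])
E
```

```text
clock: 12.88
tool_pos: [0.5637, 0.1376, 0.2392]
eef_rot: [0.73, 0.684, 0.011, 0.007]
contact_force: [15.7, -0.7, 7.5]
opening: 0.26
fit y -0.003 (array([ -2.5, 156.1]), np.float64(14.6), array([ 0.5, -1. ,  0.1,  0.5, -0.5,  0.5]))
fit y 0.005 (array([-13.2, 166.1]), np.float64(14.8), array([ 0.6, -1.1, -0.2,  0.3, -0.3,  0.7]))
13.0833 [16.  -1.7  7.3] [-0.31 -3.4  -0.04] 0.24703885523502248
```

View pics/c8.png

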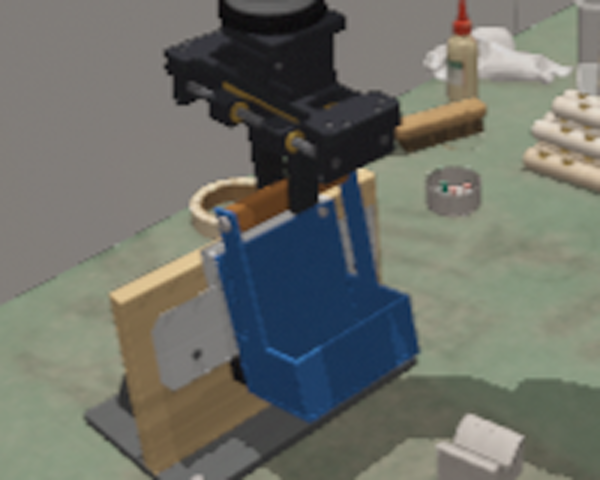

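```bash
python3 -m jog '[{"translation":[0,0.1,0],"twist":0,"claw":30},{"translation":[0,0.1,0],"twist":0,"claw":35},{"translation":[0,0.1,0],"twist":0,"claw":40},{"translation":[0,0.1,0],"twist":0,"claw":45},{"translation":[0,0.1,0],"twist":0,"claw":45},{"translation":[0,0.1,0.03],"twist":0,"claw":45},{"translation":[0,0.1,0.03],"twist":0,"claw":45},{"translation":[0,0,0],"twist":0,"claw":45}]' 8
python3 - <<'E'
from h import *
look()
E
```

```text
clock: 13.75
tool_pos: [0.5784, 0.1357, 0.2312]
eef_rot: [0.728, 0.685, -0.002, -0.001]
contact_force: [-4.5, -0.2, 3.1]
opening: 0.449
fit y -0.003 (array([ -9.1, 161.6]), np.float64(9.3), array([ 0.2, -1.7, -0.7, -0.5,  0.7,  2. ]))
fit y 0.005 (array([-19.8, 171.7]), np.float64(9.3), array([ 0.3, -1.8, -1.1, -0.7,  1. ,  2.1]))
13.95 [-5.4 -0.1  0.2] [ 0.04  1.04 -0.02] 0.44932543159979343
```

```bash
python3 -m jog '[{"translation":[0,0.1,0],"twist":0,"claw":45},{"translation":[0,0.1,0],"twist":0,"claw":45},{"translation":[0,0.1,0],"twist":0,"claw":45},{"translation":[0,0.1,0],"twist":0,"claw":45},{"translation":[0,0,0],"twist":0,"claw":45}]' 30
python3 - <<'E'
from h import *
look()
E
```

```text
clock: 14.37
tool_pos: [0.5795, 0.1357, 0.2307]
eef_rot: [0.727, 0.687, -0.014, -0.009]
contact_force: [-37.1, -1.0, 25.5]
opening: 0.453
fit y -0.003 (array([ -3. , 158.7]), np.float64(11.6), array([ 0.2, -0.4, -1.6, -1.3,  1.6,  1.4]))
fit y 0.005 (array([-13.7, 168.7]), np.float64(11.7), array([ 0.3, -0.5, -1.9, -1.5,  1.9,  1.6]))
14.5667 [-36.9  -0.5  23.9] [-0.11  8.39 -0.02] 0.45732182456231896
```

```bash
python3 -m jog '[{"translation":[0,-0.2,0],"twist":0,"claw":45},{"translation":[0,-0.2,0],"twist":0,"claw":45},{"translation":[0,0,0],"twist":0,"claw":45}]' 8
python3 - <<'E'
from h import *
s=look()
a=cv2.imread('pics/scene0.png')[160:235,295:345]; b=s['img'][190:270,165:265,::-1]
cv2.imwrite('pics/c9.png',np.hstack([cv2.resize(a,(347,520),interpolation=cv2.INTER_CUBIC),cv2.resize(b,(450,360),interpolation=cv2.INTER_CUBIC).copy() if 0 else cv2.copyMakeBorder(cv2.resize(b,(450,360),interpolation=cv2.INTER_CUBIC),0,160,0,0,cv2.BORDER_CONSTANT)]))
E
```

```text
clock: 14.82
tool_pos: [0.5788, 0.1359, 0.2321]
eef_rot: [0.728, 0.685, -0.0, -0.0]
contact_force: [-7.7, 0.9, 0.8]
opening: 0.452
fit y -0.003 (array([-11.2, 163.9]), np.float64(7.8), array([ 0.7, -2.4, -1.6, -0.5,  1.1,  2.5]))
fit y 0.005 (array([-21.9, 173.9]), np.float64(7.8), array([ 0.8, -2.5, -1.9, -0.6,  1.4,  2.7]))
15.0167 [-7.9  0.7  4. ] [ 0.16  1.6  -0.03] 0.4502287254812397
```

View pics/c9.png

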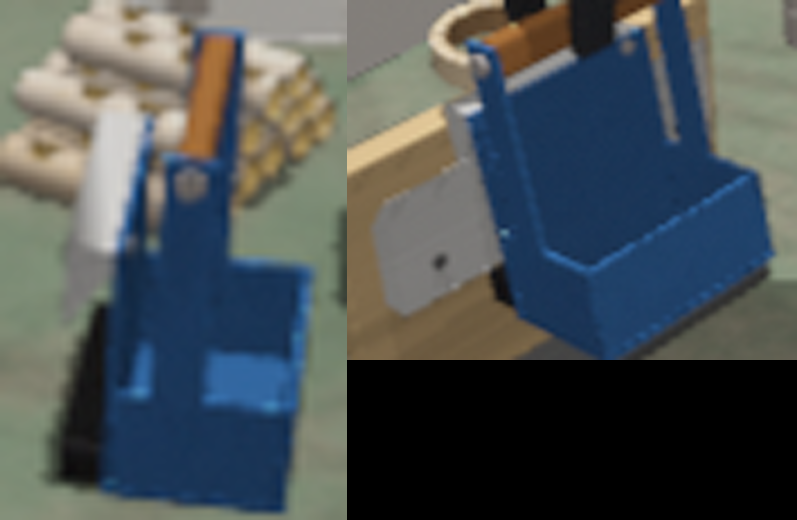

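```bash
python3 -m jog '[{"translation":[0,-0.1,0],"twist":0,"claw":60},{"translation":[0,0,0],"twist":0,"claw":75},{"translation":[0,0,0],"twist":0,"claw":90},{"translation":[0,0,0],"twist":0,"claw":90},{"translation":[0,0,0],"twist":0,"claw":90}]' 8
python3 - <<'E'
from h import *
s=look()
E
```

```text
clock: 15.43
tool_pos: [0.5768, 0.1356, 0.232]
eef_rot: [0.729, 0.685, 0.001, 0.0]
contact_force: [-0.3, 1.3, -0.4]
opening: 0.806
fit y -0.003 (array([  2.1, 160.5]), np.float64(17.5), array([ 0.6, -0.1, -0.9, -0.4,  0.4,  0.4]))
fit y 0.005 (array([ -8.4, 170.4]), np.float64(17.8), array([ 0.7, -0.1, -1.2, -0.7,  0.6,  0.6]))
15.6333 [ 0.  -0.3  0.2] [-0.03 -0.04  0.  ] 0.9008045651293743
```

```bash
python3 - <<'E'
from h import *
s=look()
cv2.imwrite('pics/c10.png',cv2.resize(s['img'][165:270,160:270],None,fx=5.5,fy=5.5,interpolation=cv2.INTER_CUBIC)[:,:,::-1])
E
```

```text
fit y -0.003 (array([  1.2, 149. ]), np.float64(16.9), array([-0.2,  0.1, -0.9, -1.4,  1.2,  1.1]))
fit y 0.005 (array([ -9.3, 159. ]), np.float64(17.2), array([-0. ,  0.1, -1.2, -1.7,  1.4,  1.3]))
15.8333 [ 0.4 -0.1  0.6] [-0.   -0.08  0.01] 0.902619379524846
```

View pics/c10.png

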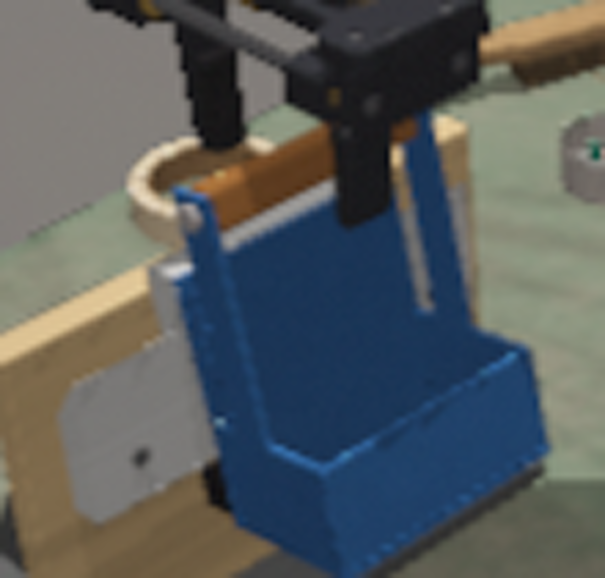

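```bash
cat >> h.py <<'E'
def fitc(s,pts,org,k):  # pts: list of (model mm, (u,v) in crop)
    m=np.array([p for p,_ in pts])/1000.; uv=np.array([q for _,q in pts])/k
    tgt=np.column_stack([uv[:,1]+org[1],uv[:,0]+org[0]])-.4
    def f(v): return (np.array([proj(s,O+M@(v[:3]+R.from_euler('zy',[v[4],v[3]]).apply(a-np.array(P['strip_edge'])))) for a in m])-tgt).ravel()
    q=least_squares(f,[0,0,.16,.2,0],x_scale=[.01,.01,.01,.1,.1],loss='soft_l1');return (q.x[:3]*1000).round(1),np.degrees(q.x[3:]).round(1),f(q.x).round(1)
E
python3 - <<'E'
from h import *
s=snap('scene')
pts=[((-40,60,55),(325,470)),((-40,-60,55),(525,350)),((-40,60,0),(342,578)),((40,60,125),(180,283)),((40,60,0),(238,517)),((-40,-60,0),(547,455))]
print(fitc(s,pts,(160,165),5.5))
# check stand: panel top front edge near corner etc
for p in[(0,.13,.19),(-.018,.11,.176),(-.018,.11,.1),(0,.11,.1),(-.045,.13,.012)]: print(p,proj(s,O+M@np.array(p)).round(1), ((proj(s,O+M@np.array(p))[::-1]-[160,165])*5.5).round())
E
```

```text
(array([ 18.5, -22.6, 137.9]), array([ 9.3, -1.3]), array([ 0.4, -0.6,  0.3,  0.3, -0.1,  0.6, -0.4, -0. ,  0.2,  0.2, -0.4,
       -0.5]))
(0, 0.13, 0.19) [230.7 160.3] [  1. 361.]
(-0.018, 0.11, 0.176) [235.  173.4] [ 74. 385.]
(-0.018, 0.11, 0.1) [260.7 178.2] [100. 526.]
(0, 0.11, 0.1) [257.3 173.8] [ 76. 508.]
(-0.045, 0.13, 0.012) [297.4 183. ] [127. 728.]
```

```bash
python3 -m jog '[{"translation":[0,0,-0.4],"twist":0,"claw":90},{"translation":[0,0,-0.4],"twist":0,"claw":90},{"translation":[0,0,-0.4],"twist":0,"claw":60},{"translation":[0,0.2,0],"twist":0,"claw":0},{"translation":[0,0.2,0],"twist":0,"claw":0},{"translation":[0,0.2,0],"twist":0,"claw":0},{"translation":[0,0.22,0],"twist":0,"claw":0},{"translation":[0,0,0],"twist":0,"claw":0},{"translation":[0,0,0],"twist":0,"claw":0},{"translation":[0,0,0],"twist":0,"claw":0},{"translation":[0,0,0],"twist":0,"claw":0},{"translation":[0,0,0],"twist":0,"claw":0},{"translation":[0,0,0],"twist":0,"claw":0},{"translation":[0,0,0],"twist":0,"claw":0},{"translation":[0,0,0],"twist":0,"claw":0},{"translation":[0,0,0],"twist":0,"claw":0},{"translation":[0,0,0],"twist":0,"claw":0}]' 10
python3 - <<'E'
from h import *
s=look()
E
```

```text
clock: 17.3
tool_pos: [0.6086, 0.1338, 0.28]
eef_rot: [0.729, 0.685, 0.0, 0.0]
contact_force: [-0.3, -0.3, 0.1]
opening: 0.003
fit y -0.003 (array([ -9.5, 160.7]), np.float64(3.2), array([ 0.8, -0.7, -2.7, -0.6,  2.2,  0.9]))
fit y 0.005 (array([-20.5, 170.9]), np.float64(3.0), array([ 0.8, -0.8, -3. , -0.7,  2.5,  1. ]))
17.5 [-0.3 -0.4 -0.1] [-0.05 -0.05  0.03] 0.006567816832916344
```

```bash
python3 - <<'E'
from h import *
s=look()
cv2.imwrite('pics/c11.png',cv2.resize(s['img'][165:270,160:270],None,fx=5.5,fy=5.5,interpolation=cv2.INTER_CUBIC)[:,:,::-1])
print([ (d['location'],round(d['confidence'],2)) for d in r.spot_point('grip','scene') if d['location'][1]<290], proj(s,O+M@np.array([-.05,0,.228])),'hung expects heel/strip/origin',*[proj(s,O+M@(np.array([0,0,.152])+np.array(P[k])-P['strip_edge'])).round(1) for k in('heel','strip_edge','caddy')])
E
```

```text
fit y -0.003 (array([ -4.1, 159.1]), np.float64(10.5), array([-0.2, -0.7,  0.1, -0.2,  0.1,  0.8]))
fit y 0.005 (array([-14.9, 169.1]), np.float64(10.5), array([-0.1, -0.8, -0.2, -0.4,  0.4,  1.1]))
17.7 [ 0.  -0.6 -1. ] [-0.04 -0.07 -0.02] 0.0050622632106685425
[([190.6, 213.6], 0.76)] [201.51412927 218.0158909 ] hung expects heel/strip/origin [242.3 210.5] [220.1 207.7] [256.7 226.1]
```

View pics/c11.png

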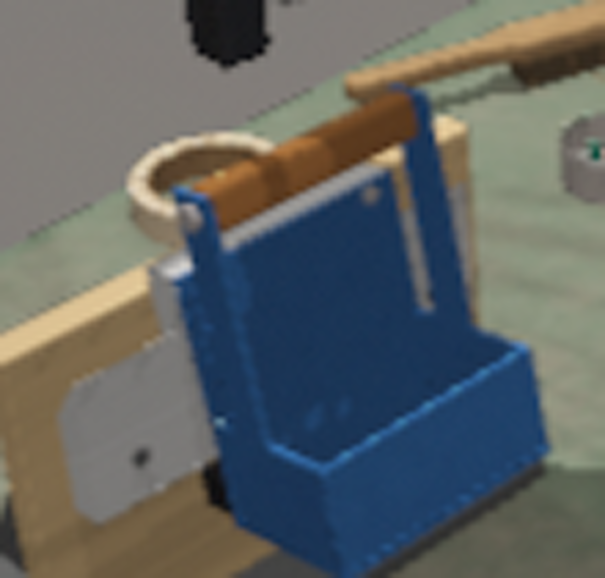

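```bash
python3 -m jog '[{"translation":[0,0,0.4],"twist":0,"claw":0},{"translation":[0,0,0.4],"twist":0,"claw":0},{"translation":[0,0,0.4],"twist":0,"claw":0},{"translation":[0,0,0.35],"twist":0,"claw":0},{"translation":[0,0,0.1],"twist":0,"claw":0},{"translation":[0,0,0.1],"twist":0,"claw":0},{"translation":[0,0,0],"twist":0,"claw":0}]'; python3 -m jog '[{"translation":[0,0,0.1],"twist":0,"claw":0},{"translation":[0,0,0.1],"twist":0,"claw":0},{"translation":[0,0,0],"twist":0,"claw":0}]'
```

```text
clock: 18.33
tool_pos: [0.6086, 0.1339, 0.2097]
eef_rot: [0.729, 0.685, -0.0, -0.0]
contact_force: [-0.3, -0.4, -0.2]
opening: 0.006
clock: 18.58
tool_pos: [0.6093, 0.1341, 0.2024]
eef_rot: [0.729, 0.685, 0.001, 0.0]
contact_force: [0.1, 0.2, 0.9]
opening: 0.002
```

```bash
python3 -m jog '[{"translation":[0,0,0.06],"twist":0,"claw":0},{"translation":[0,0,0.06],"twist":0,"claw":0},{"translation":[0,0,0],"twist":0,"claw":0}]'; python3 -m jog '[{"translation":[0,0,0.06],"twist":0,"claw":0},{"translation":[0,0,0.06],"twist":0,"claw":0},{"translation":[0,0,0],"twist":0,"claw":0}]'
```

```text
clock: 18.83
tool_pos: [0.6093, 0.1343, 0.2016]
eef_rot: [0.729, 0.685, 0.001, 0.001]
contact_force: [-6.2, -2.3, 24.8]
opening: 0.011
clock: 19.08
tool_pos: [0.6094, 0.1347, 0.1962]
eef_rot: [0.729, 0.685, 0.002, 0.001]
contact_force: [0.2, 0.4, -0.6]
opening: 0.004
```

```bash
python3 - <<'E'
from h import *
for i in range(3): s=look()
print([ (d['location'],round(d['confidence'],2)) for d in r.spot_point('grip','scene') if d['location'][1]<290])
E
```

```text
fit y -0.003 (array([ -1.5, 154.9]), np.float64(2.5), array([-0.5, -0. ,  0.9, -0.1, -0.5,  0.2]))
fit y 0.005 (array([-12.6, 165.1]), np.float64(2.3), array([-0.5, -0.1,  0.6, -0.2, -0.1,  0.4]))
19.2833 [-3.1 -2.5 13.1] [-0.23  0.63 -0.  ] 0.009312931924832953
fit y -0.003 (array([  7.2, 128.7]), np.float64(34.9), array([-6. , -7.2,  6.9, -1.2, -1. ,  8.1]))
fit y 0.005 (array([ -3.3, 138.7]), np.float64(35.3), array([-5.8, -7.2,  6.7, -1.5, -0.9,  8.3]))
19.4833 [-3.3 -0.7 13.8] [-0.29  0.68 -0.02] 0.002079061893068562
fit y -0.003 (array([ -6.7, 146.9]), np.float64(-6.2), array([-0.1, -0.6,  0.1,  0.5]))
fit y 0.005 (array([-16.3, 157.5]), np.float64(-5.3), array([-0.1, -0.7,  0.2,  0.7]))
19.6833 [-3.4 -0.7 13.3] [-0.24  0.65  0.05] 0.006082577955062932
[([200.1, 217.0], 0.67)]
```

The push peaked at 24.8 N, then the strip dropped. The grip point now reads (200.1, 217.0), against (201.5, 218.0) expected when hung. I'll withdraw upward and check.

```bash
python3 -m jog '[{"translation":[0,0,-0.1],"twist":0,"claw":0},{"translation":[0,0,-0.4],"twist":0,"claw":0},{"translation":[0,0,-0.7],"twist":0,"claw":0},{"translation":[0,0,-0.9],"twist":0,"claw":0},{"translation":[0,0,-0.9],"twist":0,"claw":0},{"translation":[0,0,-0.9],"twist":0,"claw":0},{"translation":[0,0,0],"twist":0,"claw":0}]'
python3 - <<'E'
from h import *
s=look();s=look();T=snap('top')
print([ (d['location'],round(d['confidence'],2)) for d in r.spot_point('grip','scene') if d['location'][1]<290])
for l in('collet','vee_block','parts_tin'): print(l,[np.round(d['rect']).tolist() for d in r.spot_in(l,'scene')[:1]],[np.round(d['rect']).tolist() for d in r.spot_in(l,'top')[:1]])
cv2.imwrite('pics/c12.png',cv2.resize(s['img'][165:285,150:290],None,fx=5,fy=5,interpolation=cv2.INTER_CUBIC)[:,:,::-1])
E
```

```text
clock: 20.32
tool_pos: [0.6119, 0.1356, 0.3556]
eef_rot: [0.729, 0.685, 0.006, 0.003]
contact_force: [0.9, 0.6, 0.0]
opening: 0.008
fit y -0.003 (array([  4.2, 152. ]), np.float64(4.5), array([-0.2, -0.6,  0.6,  0.1, -0.4,  0.6]))
fit y 0.005 (array([ -6.9, 162.3]), np.float64(4.4), array([-0.2, -0.7,  0.3, -0. , -0.1,  0.7]))
20.5167 [-0.7 -0.6 -0.3] [-0.03 -0.    0.01] 0.0035967064213924976
fit y -0.003 (array([  2.9, 154.5]), np.float64(1.4), array([-0.5, -0.8, -1. , -0.9,  1.7,  1.4]))
fit y 0.005 (array([ -8.4, 164.8]), np.float64(1.1), array([-0.5, -0.9, -1.3, -1. ,  2. ,  1.5]))
20.7167 [1.  0.6 0.3] [-0.01 -0.07 -0.01] 0.005448022146721554
[([200.1, 215.0], 0.87), ([256.9, 226.2], 0.7)]
collet [[190.0, 325.0, 204.0, 344.0]] [[158.0, 238.0, 170.0, 244.0]]
vee_block [[268.0, 267.0, 297.0, 298.0]] []
parts_tin [[261.0, 187.0, 282.0, 201.0]] [[238.0, 175.0, 254.0, 196.0]]
```

```bash
python3 - <<'E'
from h import *
s=snap('scene');im=s['img'].astype(int)
b=((im[...,2]-im[...,0]>25)&(im[...,2]-im[...,1]>8)); b[:,:150]=0;b[:,275:]=0;b[:150]=0;b[300:]=0
n,l,st,_=cv2.connectedComponentsWithStats(b.astype(np.uint8)); k=1+st[1:,4].argmax(); b=l==k; print('blue bbox l,t,w,h',st[k])
V=np.array([(x,y,z) for x in(-40,40) for y in(-60,60) for z in(0,55)]+[(40,y,125) for y in(-60,60)]+[(x,y,171) for x in(3,17) for y in(-60,60)])/1000
def iou(v):
    pts=[V[:8],V[[4,6,8,9]],np.vstack([V[[10,12]],[(.003,-.06,.05),(.017,-.06,.05)]]),np.vstack([V[[11,13]],[(.003,.06,.05),(.017,.06,.05)]])]
    m=np.zeros(b.shape,np.uint8)
    for p in pts:
        w=np.array([proj(s,O+M@(v[:3]+R.from_euler('y',v[3]).apply(a-np.array(P['strip_edge']))))[::-1] for a in p])
        cv2.fillConvexPoly(m,cv2.convexHull(w.round().astype(np.int32)),1)
    return ((m>0)&b).sum()/((m>0)|b).sum()
for nm,c in(('hung',(0,.152,0)),('lean5',(-.003,.156,.09)),('jam12',(-.006,.160,.21))):
    print(nm,max((round(iou(np.array([c[0],y,c[1],c[2]])),3),y) for y in np.arange(-.012,.013,.003)))
E
```

```text
blue bbox l,t,w,h [ 192  189   63   87 3133]
hung (np.float64(0.912), np.float64(-0.0030000000000000027))
lean5 (np.float64(0.868), np.float64(-3.469446951953614e-18))
jam12 (np.float64(0.782), np.float64(0.005999999999999995))
```

```bash
python3 -c "
from plant import r
print(r.get_state()['clock']);print(r.finish_job())"
```

```text
21.1667
the job is handed in; nothing more can be done
None
```

The large blue caddy is hanging on the cleat, as far as my checks show, and I handed the job in at 21.2 s. I couldn't look at the final state because the 12-picture limit had been reached.

**What I did:** The tool can't tilt, so I held the handle bar with a soft grip and pushed the heel against the cleat to lean the caddy back. I then lowered the strip in behind the cleat. It stuck partway while still leaning, so I let go and pressed down on the strip top with closed fingers. The push peaked at about 25 N, then the caddy dropped in and swung upright.

**Last checks:**
- **Pose:** the blue outline matches the fully hung pose best, with an overlap of 0.91. A 5° lean gives 0.87 and the earlier stuck pose 0.78. The caddy is about 3 mm off centre on the cleat.
- **Grip point:** it reads (200, 215) in pixels, against (201.5, 218) expected when hung.
- **Contact:** the arm is clear of the caddy, with about 0 N of contact force.
- **Other parts:** the scene camera shows the vee block and parts tin within 1 pixel of where they started, and the collet box within 4.

**Checks that disagreed or failed:**
- **Lean:** estimates from the detected points were noisy, with 1.4° and 4.5° in the last two readings.
- **Top camera:** its last look did not find the vee block and reported the parts tin at a clearly wrong place, by the stand.
- **Force:** the highest reading was about 45 N, when the front finger pushed against the bar during one attempt to lean the caddy further. That is well under the 120 N wrist limit, and I take the push to have been on the finger, not the gripper body.

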